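# Contact-test both ends of a heat sink on a sloping test stand

## Robot

A 6-joint arm with a two-finger parallel gripper is mounted at the origin on the work surface. World frame = base frame: x ahead of the robot, y to its left, z up, the work surface at z = 0. Lengths are in mm, angles in rad, forces in N, time in s.
With the tool pointing down it reaches from about 375 to 825 mm from the base axis. Payload 5.5 kg.
Tool frame: the origin (TCP) lies at the very end of the fingers, on their centre line; the grasp point (between the pads) lies 19 mm behind it (grip_point_offset is the distance from the TCP to the grasp point, in mm); z points along the fingers, y is the line along which they close (so a half turn about z gives the same grasp; the last joint's range is limited). The gripper opens to 85 mm and grips with 20 to 120 N. Pads are 22 mm wide; open, the fingers measure 114 mm over their backs; the gripper's body (76 mm by 85 mm) begins 54 mm behind the grasp point. The pads swing forward as they close: fully open they stand 13 mm farther back than shut.
Start: joints at [1.27, 0.314, -0.047, 1.21, 0, 1.571], TCP at [177.767, 573.056, 231.299] pointing down, gripper open.
Joint ranges: [-2.67, 2.67], [-0.69, 1.73], [-1.03, 1.25], [-2.08, 2.16], [-1.42, 1.45], [-3.14, 3.14]. Speed limits (rad/s): [2.39, 2.39, 3.01, 3.14, 3.14, 3.14].

## Interface

Orientations are given as a unit quaternion [x, y, z, w].
In Python, from station import * gives the robot as it stands. The module is installed in compiled form; this text tells all that it offers.
- The arm moves only by the tool servo_tool, never from a script. Its argument "rows" is a list of rows, each a list of 4 numbers: the shift along the tool's x, y, z in mm, then the turn about the tool's z in rad. In form: [[x, y, z, turn], ...]. A call has 1 to 12 rows; each row shifts and turns the commanded pose from where the row before left it, along the tool's axes as they then stand; what a row does not reach is not made up. A row lasts 1/10 s, in which the tool goes at most 50 mm and 8.59 degrees, less where a joint would pass 70% of its speed; a pose out of reach is approached as far as the arm can. A call with a gripper value outside its range is refused whole. "claw" is the opening, from 0 (shut) to 1 (fully open), set as the call begins (left out, the last holds). The fingers move at their own pace and stop on an object; the grip force is fixed at half the most. Time passes only in rows, so rows that do not move let the fingers close. It gives the time, the measured TCP pose, the force, the opening and the grip force at its end, in the units of the state.
- read_state(): the state, without advancing time (a new reading comes with each control period).
- read_camera(name): name is "side" or "top" or "wrist"; returns the picture (384x512x3 uint8, red, green, blue); there is no depth.
- get_calibration(name): a dict with "mtx" (3x3 intrinsics, pixels), "dist" ([k1, k2, p1, p2, k3] as OpenCV has them; the pictures are not rectified), "eye" and "rotation" of the camera in the world. Camera axes: x right, y up, looking along -z (the intrinsics and any distortion apply to the point x, -y, -z); pixel columns grow to the right and rows downward; lengths in mm; the calibration is good to about 2 mm. A picture is of the moment at which its call begins: read the wrist's pose just before it. get_calibration takes no time and is no camera call; for the wrist camera it gives the pose at the moment of the call.
- sign_off(): hands the job in; it is judged then, once.
The state is a dict: "time_s": time; "joint_positions": joint angles; "joint_vel": joint speeds; "tau": joint torques, N m; "ee_pos": TCP position; "tcp_rot": TCP orientation; "wrist_force": force on the tool from outside, world axes, zero at the start; "moment": the same for the moment, N m; "gripper_width": opening from 0.0 (shut) to 1.0 (fully open); "grasp_force": force on a finger pad.
Only numpy, scipy, OpenCV 4.12 (cv2) and the standard library are available. Lean on these libraries where they do the work, as an engineer would, in place of code of your own. Each camera call takes 0.05 s, during which the arm holds its last target. There are 200 camera calls.

## Task

Test both ends of the heat sink on the sloping stand: lay it flat on the bed, square to and centred on the brass bar, and slide it down the slope tongue end first until it has pushed the spring bar fully home for a moment. Then turn the heat sink end for end and push the bar fully home in the same way with the finned end, and let go, leaving it lying flat and square on the bed with its finned end at the bar. Leave the jar, screwdriver, meter and iron holder where they are.

Things in the scene. Friction and masses are not known exactly. Their poses are not given: they have to be found in the camera images.
- heatsink: Loose aluminium heat sink, 80 long (x), 44 wide (y), 33 high (z) mm, 0.16 kg, fins up. Base 8 thick over the full length; six fins along x from x=-40 to +24, z to 33, outer two flush with the sides: grip across the 44 mm over the fins. From x=+24 to +40 the base is a bare tongue with two dark screw holes. Origin: centre of underside; x to the tongue end, z up.
- tongue_end (a point): Middle of the end face of the heat sink's bare tongue, 4 mm above its underside (heat sink frame x=+40 mm); axes as the heat sink's.
- finned_end (a point): Middle of the heat sink's other end face, where fins and base end flush (heat sink frame x=-40 mm), 4 mm above its underside; axes as the heat sink's.
- stand: Test stand fixed to the bench, foot 190 (x) x 120 (y) x 8 mm carrying the sloping bed, about 95 high at its far end (+x). Low end of the bed roughly towards the robot. Origin: under its foot, level with the bench, x towards the high end.
- bed_datum (a point): Fixed point on the surface of the stand's white bed, mid-width, under the bar's front face when the bar is out. x points up the 28 degree slope, square to the bar; y along the bar; z out of the bed. Bed 100 wide, x=0 to 135 mm, no side walls. Behind the bar a bent steel bracket stands across the low end: front at x=-21 mm, top 26 mm above the bed.
- bar_face (a point): Middle of the front face of the brass spring bar across the bed's low end: 60 long (y), 12 thick (x), 2 to 17 mm above the bed. The point is 9.5 mm above the bed, at x=0 in the bed_datum frame when the bar is out; axes as bed_datum. It slides down the slope (-x) when pushed.
- bar (a joint): Travel of the brass bar down the slope in m: 0 out, 0.008 fully home (its back 1 mm from the bracket, hard stop). The spring takes about 1.6 N at the start and 5 N when home, and pushes back when let go.
- jar: Bystander: small white jar with a white cap, 48 mm across, 55 high. Origin: centre of the underside.
- screwdriver: Bystander: black-handled screwdriver, 170 long, lying along its x. Origin on its underside.
- meter: Bystander: black multimeter lying on its back, 150 (x) x 78 (y) x 42 mm. Origin: centre of the underside.
- iron_holder: Bystander: soldering-iron holder, white foot 130 (x) x 70 (y) x 20 with a blue hood 94 high over its +x half. Origin: centre of the underside.
Mind the look-alikes: they are no part of the job. What is shaped like the heatsink but green or purple is not meant. What is shaped like the stand but green or turquoise is not meant.

How it is judged:
By the outcome, as a careful person would: the job done as asked, in the order asked, and still so for the second after the job is handed in, with the robot touching nothing.
It also fails if it takes over 56 s, if anything falls off the work surface, if the arm or the gripper's body presses on something with over 40 N, if the wrist force passes 120 N, or if a joint passes its speed limit or range.

## Working session

There is one attempt and no reset: what is moved stays moved. The work goes in short steps, Python scripts to look and compute and a tool call to move; the robot and the scene stay as the last step left them, time stands still between calls to the robot, and variables do not carry over. Pictures are saved under pics/ and viewed, at most 10 in all, crops included, and the job is handed in when it is done.

Besides the shell and the picture viewer there is one more tool, called after ">>>" as name(argument=value, ...) on one line, values as JSON. servo_tool: Moves the arm, as the interface text tells. Its arguments: {"type":"object","properties":{"rows":{"type":"array","items":{"type":"array","items":{"type":"number"}}},"claw":{"type":"number"}},"required":["rows"]}

```bash
mkdir -p pics; python3 - <<'E'
from station import *
import cv2, numpy as np
ims={n:read_camera(n) for n in("top","side")}
for n,i in ims.items():
    cv2.imwrite(f"pics/{n}0.png",i[:,:,::-1])
    c=get_calibration(n); print(n,c)
print(read_state())
cv2.imwrite("pics/a.png",cv2.resize(ims["top"][:,:,::-1],(800,600),interpolation=cv2.INTER_CUBIC))
cv2.imwrite("pics/b.png",cv2.resize(ims["side"][:,:,::-1],(800,600),interpolation=cv2.INTER_CUBIC))
E
```

```text
top {'mtx': array([[391.03152182,   0.        , 252.51182447],
       [  0.        , 391.03152182, 188.09195659],
       [  0.        ,   0.        ,   1.        ]]), 'dist': array([0.03205634, 0.        , 0.        , 0.        , 0.        ]), 'eye': array([ 412.38205388,   19.04379926, 1203.9149179 ]), 'rotation': array([ 0.03846188, -0.04803042, -0.70222614,  0.70928993])}
side {'mtx': array([[352.20212287,   0.        , 256.9917183 ],
       [  0.        , 352.20212287, 190.75565017],
       [  0.        ,   0.        ,   1.        ]]), 'dist': array([-0.0859437,  0.       ,  0.       ,  0.       ,  0.       ]), 'eye': array([  -3.56355738, -732.74035251,  778.60690382]), 'rotation': array([ 0.41526953, -0.13308593, -0.29054232,  0.85171857])}
{'time_s': 0.1, 'joint_positions': array([ 1.27001693e+00,  3.14175818e-01, -4.79774014e-02,  1.21020643e+00,
       -4.98405830e-05,  1.57083652e+00]), 'joint_vel': array([-0.00052123, -0.00194908,  0.00336949, -0.00113094, -0.00136661,
        0.00068177]), 'tau': array([-1.04657120e-03, -5.40767133e+01,  3.40541446e+01,  1.12794075e-02,
       -8.67933267e-06,  1.89398939e-06]), 'ee_pos': array([177.61931325, 572.55809506, 230.50922973]), 'tcp_rot': array([ 1.49843252e-01,  9.88709456e-01, -7.76573144e-04, -9.24564482e-05]), 'wrist_force': array([-0.30952978, -0.0635112 , -0.21212896]), 'moment': array([-0.00751057,  0.00931723,  0.00440543]), 'grasp_force': 0.0, 'gripper_width': 0.9976305316442144}
```

View pics/a.png

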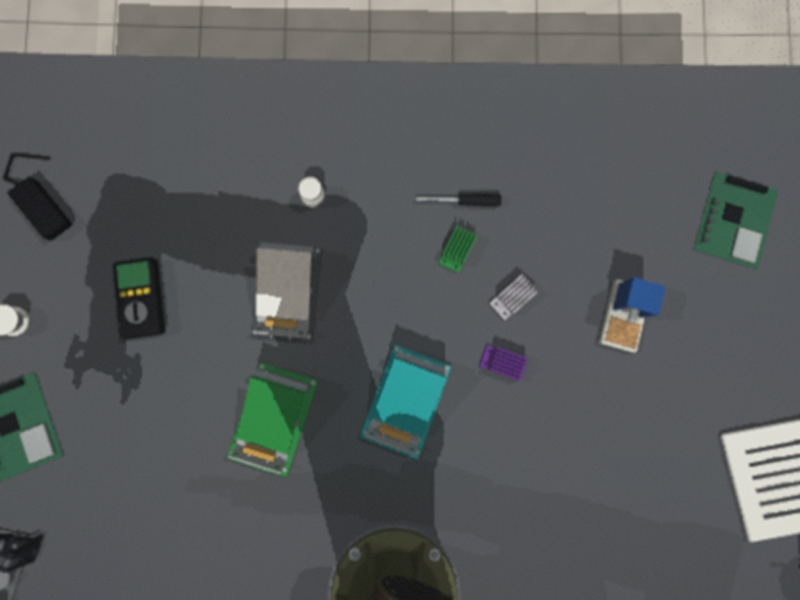

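View pics/b.png

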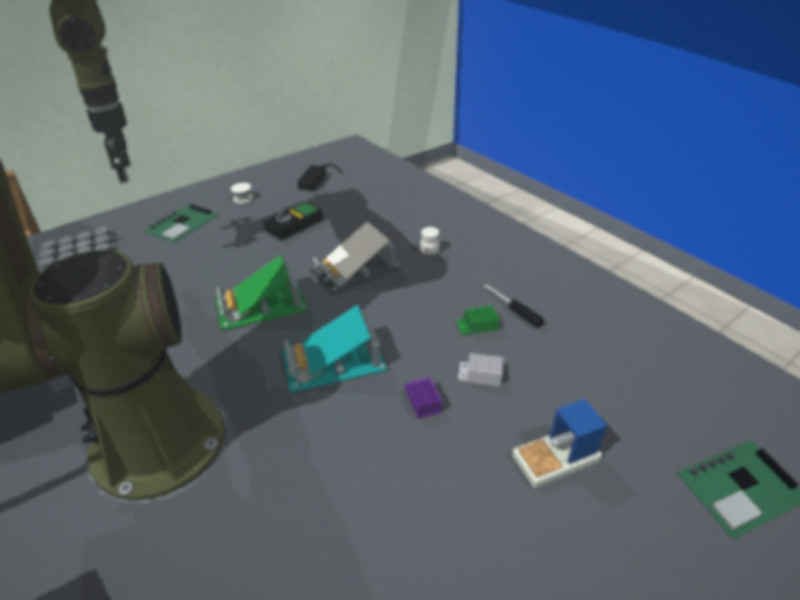

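Candidates for the heat sink are green (457,247), bare grey (513,295) and purple (503,362). For the stand they are bare grey/white (285,290), green (272,420) and turquoise (405,402). The grey ones fit, because the coloured ones are named as look-alikes. I'll confirm this in a crop and take rough positions.

```bash
cat > h.py <<'E'
from station import *
import cv2, numpy as np
from scipy.spatial.transform import Rotation as R
F=np.diag([1,-1,-1.])
def project(P,c):
    M=(R.from_quat(c["rotation"]).as_matrix()@F).T
    P=np.atleast_2d(np.asarray(P,float))
    return cv2.projectPoints(P,cv2.Rodrigues(M)[0],-M@c["eye"],c["mtx"],np.asarray(c["dist"]))[0][:,0]
def ray(uv,c,z):
    uv=np.asarray(uv,float).reshape(-1,1,2)
    n=cv2.undistortPoints(uv,c["mtx"],np.asarray(c["dist"]))[:,0]
    d=np.c_[n,np.ones(len(n))]@(R.from_quat(c["rotation"]).as_matrix()@F).T
    return c["eye"]+d*((z-c["eye"][2])/d[:,2])[:,None]
E
python3 - <<'E'
from h import *
c=get_calibration("top")
s=.64
print("sink",ray(np.array([[513,295]])*s,c,20))
print("sink tongue,fin",ray(np.array([[498,312],[528,280]])*s,c,20))
print("stand bar, hi corners",ray(np.array([[282,323]])*s,c,25),ray(np.array([[257,247],[311,249]])*s,c,95))
i=cv2.imread("pics/top0.png")[135:285,150:350]
cv2.imwrite("pics/c.png",cv2.resize(i,(800,600),interpolation=cv2.INTER_CUBIC))
w=get_calibration("wrist");print(w);st=read_state()
Rt=R.from_quat(st["tcp_rot"]).as_matrix();print(Rt,Rt.T@(w["eye"]-st["ee_pos"]),Rt.T@(R.from_quat(w["rotation"]).as_matrix()@F))
E
```

```text
sink [[ 558.44473544 -227.95141603   20.        ]]
sink tongue,fin [[ 524.75737592 -198.21962746   20.        ]
 [ 588.4018149  -257.80190565   20.        ]]
stand bar, hi corners [[498.66091255 219.95456188  25.        ]] [[632.90933296 258.10955971  95.        ]
 [630.44213689 159.17032651  95.        ]]
{'mtx': array([[266.90748824,   0.        , 256.20253241],
       [  0.        , 266.90748824, 189.14861202],
       [  0.        ,   0.        ,   1.        ]]), 'dist': array([-0.01146177,  0.        ,  0.        ,  0.        ,  0.        ]), 'eye': array([ 98.06865946, 597.85916367, 373.82869572]), 'rotation': array([-0.13211172, -0.09618586,  0.58534497,  0.79414485])}
[[-9.55093983e-01  2.96302737e-01 -4.15553620e-04]
 [ 2.96303024e-01  9.55092794e-01 -1.50790247e-03]
 [-4.99033613e-05 -1.56331837e-03 -9.99998777e-01]] [  83.46798176    0.36973793 -143.32438466] [[ 6.64744147e-05 -9.46607288e-01 -3.22388955e-01]
 [ 9.99999944e-01  1.68519453e-04 -2.88618235e-04]
 [ 3.27536935e-04 -3.22388918e-01  9.46607246e-01]]
```

View pics/c.png

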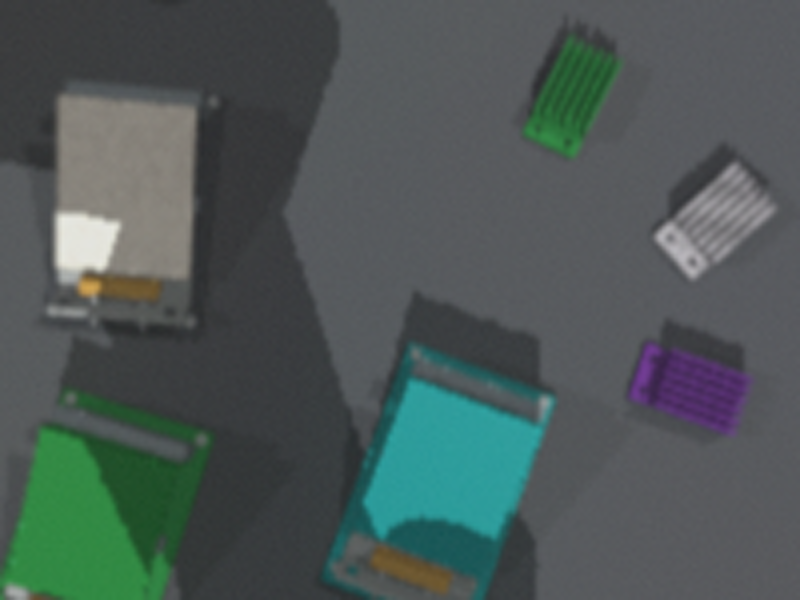

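The crop confirms both targets. The bare-metal sink is at crop (715,215), with its tongue and two holes at (685,250). The white-bed stand with the brass bar is at crop (120,288). I'll look at the stand with the wrist camera first, since it's on the way.

>>> servo_tool(rows=[[0,0,0,-0.14],[0,0,0,-0.14],[-37,-34.7,-5,0],[-37,-34.7,-5,0],[-37,-34.7,-5,0],[-37,-34.7,-5,0],[-37,-34.7,-5,0],[-37,-34.7,-5,0],[-37,-34.7,-5,0],[-37,-34.7,-5,0],[-37,-34.7,-5,0],[-37,-34.7,-5,0]])

```text
time_s: 1.3
ee_pos: [534.5, 223.4, 280.3]
tcp_rot: [0.01, 1.0, 0.0, -0.0]
wrist_force: [0.5, -0.1, -0.8]
gripper_width: 1.002
grasp_force: 0.0
```

>>> servo_tool(rows=[[0,0,-4,0],[0,0,0,0],[0,0,0,0]])

```text
time_s: 1.6
ee_pos: [532.8, 225.6, 283.9]
tcp_rot: [0.01, 1.0, -0.0, -0.001]
wrist_force: [0.2, 0.2, -0.1]
gripper_width: 0.997
grasp_force: 0.0
```

```bash
cat > snap.py <<'E'
from h import *
import sys,pickle
def snap(name,crop=None,cam="wrist"):
    st=read_state(); c=get_calibration(cam); im=read_camera(cam)
    pickle.dump((st,c,im),open(f"pics/{name}.pkl","wb"))
    im=im[:,:,::-1]
    if crop: u0,v0,u1,v1=crop; im=im[v0:v1,u0:u1]
    h,w=im.shape[:2]; s=min(800/w,600/h)
    cv2.imwrite(f"pics/{name}.png",cv2.resize(im,(int(w*s),int(h*s)),interpolation=cv2.INTER_CUBIC))
    print(st["time_s"],st["ee_pos"].round(1),st["tcp_rot"].round(4),st["wrist_force"].round(1),"j",st["joint_positions"].round(2),"scale",s)
    return st,c
E
python3 -c "
from snap import *
snap('stand1')"
```

```text
1.6 [532.8 225.6 283.9] [ 1.010e-02  9.999e-01 -0.000e+00 -5.000e-04] [ 0.2  0.2 -0.1] j [ 0.4   0.26 -0.    1.31  0.    0.42] scale 1.5625
```

View pics/stand1.png

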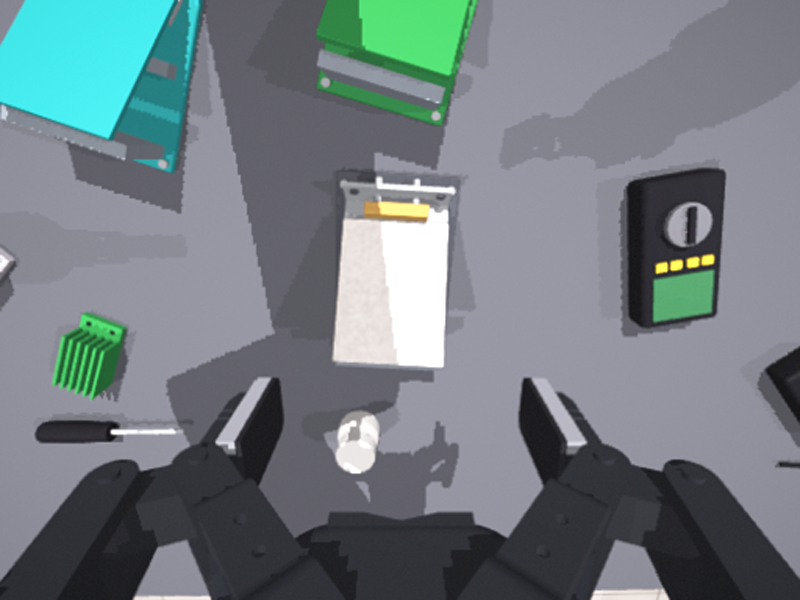

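>>> servo_tool(rows=[[-3,0,40,0],[-3,0,40,0],[-3,0,40,0],[0,0,0,0],[0,0,0,0]])

```text
time_s: 2.15
ee_pos: [541.3, 225.8, 164.6]
tcp_rot: [0.01, 1.0, -0.0, -0.001]
wrist_force: [-0.1, 0.7, 0.8]
gripper_width: 1.004
grasp_force: 0.0
```

```bash
python3 -c "
from snap import *
snap('stand2',(140,30,370,203))"
```

```text
2.15 [541.3 225.8 164.6] [ 9.5e-03  1.0e+00 -3.0e-04 -8.0e-04] [-0.1  0.7  0.8] j [ 0.4   0.32 -0.19  1.06  0.    0.41] scale 3.468208092485549
```

View pics/stand2.png

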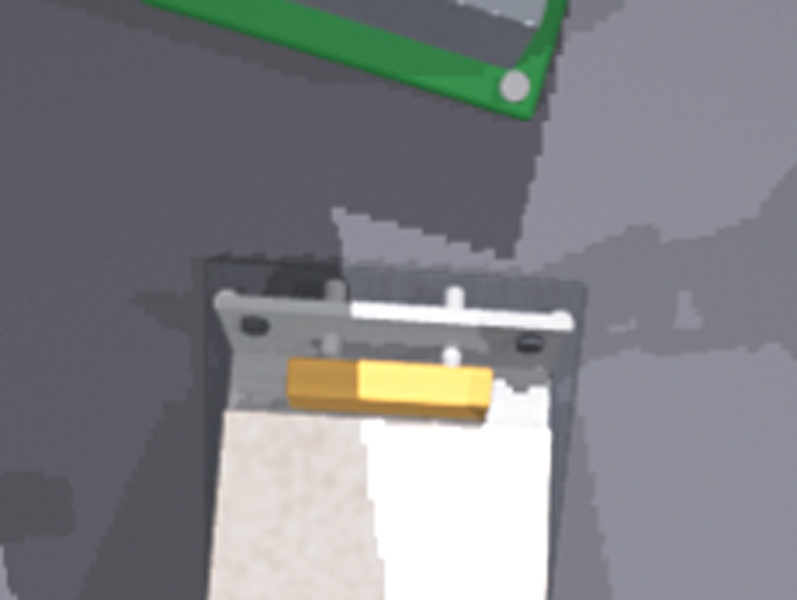

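```bash
cat > fit.py <<'E'
from h import *
import pickle
from scipy.optimize import least_squares
from scipy.ndimage import map_coordinates
st,c,im=pickle.load(open("pics/stand2.pkl","rb"))
S=28*np.pi/180
def T(p,P): # p: x,y,z of datum, yaw
    return np.asarray(P,float)@R.from_euler("ZY",[p[3],-S]).as_matrix().T+np.array(p[:3])
P=np.array([[-12,30,17],[-12,-30,17],[0,30,17],[0,-30,17],[0,50,0],[0,-50,0]],float)
# image left = ? tool y points +y world at image right
uv=np.array([[493,368],[289,359],[488,411],[288,402],[550,427],[225,410]])/3.468+[140,30]
g=cv2.GaussianBlur(im,(0,0),.7).astype(float)
f=lambda p:np.r_[(project(T(p,P),c)-uv).ravel(),(p[2]-31.6)/3]
p=least_squares(f,[499,220,31.6,0]).x
print("click",p.round(3),f(p).round(1))
E3=[([4,50,0],[130,50,0]),([4,-50,0],[130,-50,0]),([135,-46,0],[135,46,0]),
    ([-12,-28,17],[-12,28,17]),([-10.5,30,17],[-1.5,30,17]),([-10.5,-30,17],[-1.5,-30,17])]
def meas(p):
    r=[]
    for k,(a,b) in enumerate(E3):
        t=np.linspace(0,1,25)[:,None]; X=np.array(a)+(np.array(b)-np.array(a))*t
        q=project(T(p,X),c); d=q[-1]-q[0]; n=np.array([-d[1],d[0]])/np.hypot(*d)
        s=np.arange(-4,4.01,.25)
        pr=sum(np.abs(np.gradient(map_coordinates(g[:,:,ch],[(q[:,1:]+n[1]*s),(q[:,:1]+n[0]*s)],order=1),axis=1)) for ch in range(3))
        j=pr.argmax(1); m=(pr.max(1)>25)&(j>0)&(j<len(s)-1)
        r.append((X[m],(q+n*s[j][:,None])[m],n))
    return r
for it in range(6):
    M=meas(p)
    def f2(p): return np.r_[tuple((project(T(p,X),c)-q)@n for X,q,n in M if len(X))+((p[2]-31.6)/.5,)]
    p=least_squares(f2,p,loss="soft_l1",f_scale=.5).x
print("edge",p.round(4))
for (X,q,n) in M: 
    e=(project(T(p,X),c)-q)@n; print(len(X),np.median(e).round(2),e.std().round(2))
print("yaw deg",np.degrees(p[3]))
if __name__=="__main__": pickle.dump(p,open("stand.pkl","wb"))
E
python3 fit.py
```

```text
click [ 5.11045e+02  2.22103e+02  2.73280e+01 -6.90000e-02] [ 0.2  0.3 -0.6 -0.1  1.3 -0.6 -1.1 -1.   0.3  0.7 -0.2  1.  -1.4]
edge [ 5.099058e+02  2.221374e+02  2.675370e+01 -8.440000e-02]
25 -0.2 0.26
25 0.06 0.31
25 0.01 0.24
13 -0.04 0.18
4 3.02 0.12Traceback (most recent call last):
  File "fit.py", line 34, in <module>
    e=(project(T(p,X),c)-q)@n; print(len(X),np.median(e).round(2),e.std().round(2))
       ~~~~~~~^^^^^^^^^^
  File "h.py", line 8, in project
    return cv2.projectPoints(P,cv2.Rodrigues(M)[0],-M@c["eye"],c["mtx"],np.asarray(c["dist"]))[0][:,0]
           ~~~~~~~~~~~~~~~~~~~~~~~~~~~~~~~~~~~~~~~~~~~~~~~~~~~~~~~~~~~~~~~~~~~~~~~~~~~~~~~~~~~~~~^^^^^
TypeError: 'NoneType' object is not subscriptable
```

```bash
sed -i 's#(p\[2\]-31.6)/.5#(p[2]-31.6)/20#; s#^for (X,q,n) in M: #for (X,q,n) in M:\n    if not len(X): continue#' fit.py; python3 fit.py
sed 's/stand2.pkl/stand1.pkl/; s/^p=least.*/p=np.array([509.9,222.1,27,-.084])/; s/-4,4.01/-2.5,2.51/;s/"stand.pkl"/"standB.pkl"/' fit.py > fit1.py; python3 fit1.py
```

```text
click [ 5.11045e+02  2.22103e+02  2.73280e+01 -6.90000e-02] [ 0.2  0.3 -0.6 -0.1  1.3 -0.6 -1.1 -1.   0.3  0.7 -0.2  1.  -1.4]
edge [ 5.100050e+02  2.220946e+02  2.654910e+01 -8.380000e-02]
25 -0.0 0.25
25 0.01 0.29
25 -0.01 0.24
13 0.01 0.24
4 3.15 0.13
yaw deg -4.803215726872463
click [ 5.099e+02  2.221e+02  2.700e+01 -8.400e-02] [ -7.4  -5.4   9.8  -5.6  -6.3  -9.9   9.5 -10.  -12.   -9.7  14.9  -9.1
  -1.5]
edge [ 5.094815e+02  2.219654e+02  2.819230e+01 -8.240000e-02]
25 0.01 0.22
25 -0.0 0.32
22 0.0 0.23
15 -0.01 0.2
yaw deg -4.723163596121341
```

The two views of the stand agree: bed datum at about (510,222,27), yaw -4.8°. Next is the heat sink.

>>> servo_tool(rows=[[-2.4,-45.4,0,0],[-2.4,-45.4,0,0],[-2.4,-45.4,0,0],[-2.4,-45.4,0,0],[-2.4,-45.4,0,0],[-2.4,-45.4,0,0],[-2.4,-45.4,0,0],[-2.4,-45.4,0,0],[-2.4,-45.4,0,0],[-2.4,-45.4,0,0]])

```text
time_s: 3.2
ee_pos: [558.8, -231.6, 167.9]
tcp_rot: [0.01, 1.0, -0.001, 0.002]
wrist_force: [0.9, 0.3, -0.1]
gripper_width: 1.0
grasp_force: 0.0
```

>>> servo_tool(rows=[[0,0,10,0.122],[0,0,15,0.122],[0,0,15,0.122],[0,0,15,0.122],[0,0,10,0.122],[0,0,5,0.122],[0,0,0,0],[0,0,0,0]])

```text
time_s: 4.0
ee_pos: [558.7, -229.7, 96.6]
tcp_rot: [0.366, 0.931, -0.0, 0.002]
wrist_force: [0.4, -1.0, 0.9]
gripper_width: 1.004
grasp_force: 0.0
```

```bash
python3 -c "
from snap import *
snap('sink1',(150,90,410,285))"
```

```text
4.0 [ 558.7 -229.7   96.6] [ 0.3661  0.9306 -0.      0.0016] [ 0.4 -1.   0.9] j [-0.39  0.4  -0.24  0.93  0.    0.36] scale 3.076923076923077
```

View pics/sink1.png

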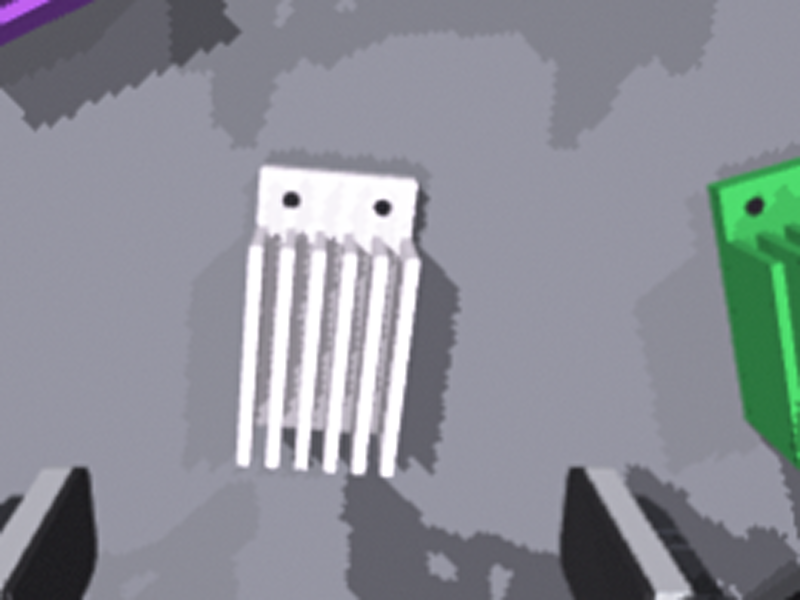

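```bash
cat > sink.py <<'E'
from h import *
import pickle
from scipy.optimize import least_squares
st,c,im=pickle.load(open("pics/sink1.pkl","rb"))
P=np.array([[40,22,8],[40,-22,8],[24,22,33],[24,-22,33],[-40,22,33],[-40,-22,33]],float)
uv=np.array([[260,166],[418,181],[250,246],[421,259],[236,466],[394,476]])*260/800+[150,90]
def T(p): return P@R.from_euler("z",p[3]).as_matrix().T+np.r_[p[:3]]
f=lambda p:np.r_[(project(T(p),c)-uv).ravel(),p[2]/3]
p=least_squares(f,[556,-228,0,2.39]).x
print(p.round(3),np.degrees(p[3]),f(p).round(2))
f0=lambda p:f([p[0],p[1],0,p[2]]); q=least_squares(f0,[556,-228,2.39]).x; print(q,np.degrees(q[2]))
p=np.array([q[0],q[1],0,q[2]])
Rt=R.from_quat(st["tcp_rot"]).as_matrix(); print("tool to sink centre in tool axes",Rt.T@(p[:3]-st["ee_pos"]))
a=np.arctan2(Rt[1,0],Rt[0,0]); print("toolx",np.degrees(a),"turn",a-p[3])
E
python3 sink.py
```

```text
[ 555.855 -226.629    2.539    2.308] 132.21432060634424 [ 0.28  0.37 -0.15 -0.2  -0.04 -0.15 -0.23  0.15  0.53 -0.37 -0.38  0.12
  0.85]
[ 556.4551583  -227.17201302    2.30755995] 132.2134463930124
tool to sink centre in tool axes [ 3.6533277   0.27030584 96.56688223]
toolx 137.05207872918422 turn 0.08445006555966339
```

>>> servo_tool(rows=[[3.6,0.3,0,0.0845],[0,0,30,0],[0,0,35,0],[0,0,20,0],[0,0,3.6,0],[0,0,0,0],[0,0,0,0]])

```text
time_s: 4.75
ee_pos: [556.1, -227.3, 7.5]
tcp_rot: [0.406, 0.914, 0.0, 0.001]
wrist_force: [0.4, 0.4, 0.7]
gripper_width: 1.004
grasp_force: 0.0
```

>>> servo_tool(claw=0, rows=[[0,0,0,0],[0,0,0,0],[0,0,0,0],[0,0,0,0],[0,0,0,0],[0,0,0,0],[0,0,0,0],[0,0,0,0]])

```text
time_s: 5.55
ee_pos: [555.4, -227.0, 6.7]
tcp_rot: [0.406, 0.914, 0.0, 0.001]
wrist_force: [-0.5, 0.1, 6.3]
gripper_width: 0.505
grasp_force: 62.5
```

Gripped (0.505 × 85 ≈ 43 mm, close to the sink's 44). I'll lift it, turn square to the bar, and carry it over the bed.

>>> servo_tool(rows=[[0,0,-20,0],[0,0,-40,0],[0,0,-40,-0.1253],[0,0,-40,-0.1253],[0,0,-5,-0.1253],[0,0,0,-0.1253],[0,0,0,-0.1253],[0,0,0,-0.1253],[2,22,0,0],[4,40,0,0],[4,44,0,0],[4,44,0,0]])

```text
time_s: 6.75
ee_pos: [552.9, -74.9, 150.3]
tcp_rot: [0.043, 0.999, 0.0, -0.0]
wrist_force: [0.2, -0.3, -1.2]
gripper_width: 0.507
grasp_force: 61.6
```

>>> servo_tool(rows=[[4,44,0,0],[4,44,0,0],[4,44,0,0],[4,44,0,0],[4,44,0,0],[4,44,0,0],[2,30,0,0],[0,0,0,0],[0,0,0,0]])

```text
time_s: 7.65
ee_pos: [552.1, 219.4, 150.2]
tcp_rot: [0.042, 0.999, -0.001, -0.0]
wrist_force: [0.6, -0.2, -1.4]
gripper_width: 0.505
grasp_force: 61.8
```

```bash
python3 -c "
from snap import *
snap('held1',(140,40,380,220))"
```

```text
7.65 [552.1 219.4 150.2] [ 4.190e-02  9.991e-01 -5.000e-04 -5.000e-04] [ 0.6 -0.2 -1.4] j [ 0.38  0.35 -0.19  1.04 -0.    0.46] scale 3.3333333333333335
```

View pics/held1.png

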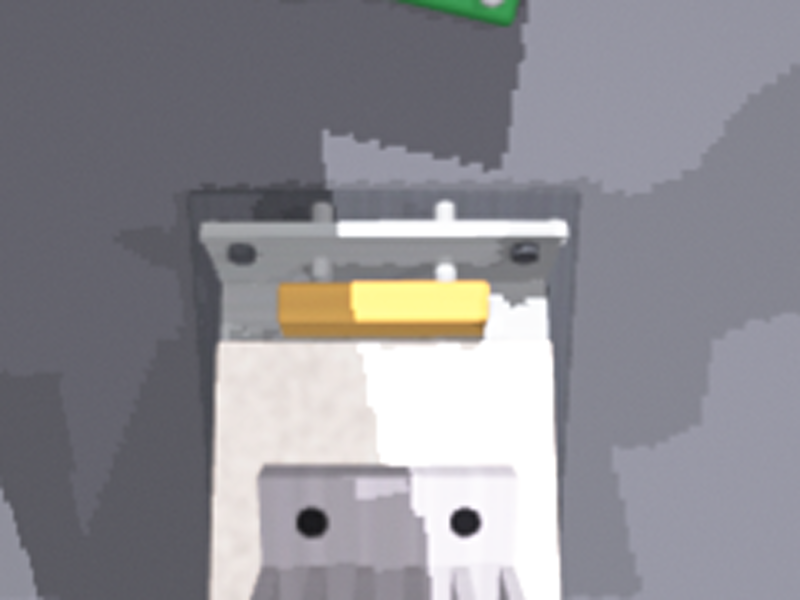

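The sink is square to the bar: tongue edge at row 467 and bar edge at row 283, both level. It sits about 1 mm off centre, and the tongue's u-centre is 388 against the bar's 383.5. I'll lower it with a -1 mm correction in y.

>>> servo_tool(rows=[[0,-1.0,30,0],[0,0,30,0],[0,0,6,0],[0,0,0,0]])

```text
time_s: 8.1
ee_pos: [551.6, 216.5, 83.8]
tcp_rot: [0.044, 0.999, -0.001, -0.001]
wrist_force: [-0.1, 0.4, -1.3]
gripper_width: 0.506
grasp_force: 61.7
```

>>> servo_tool(rows=[[0,0,2,0],[0,0,2,0],[0,0,2,0],[0,0,2,0],[0,0,0,0]])

```text
time_s: 8.6
ee_pos: [553.2, 218.3, 77.4]
tcp_rot: [0.043, 0.999, 0.0, 0.001]
wrist_force: [0.5, 0.4, 1.5]
gripper_width: 0.507
grasp_force: 62.4
```

>>> servo_tool(rows=[[0,0,1.5,0],[0,0,1.5,0],[0,0,0,0]])

```text
time_s: 8.9
ee_pos: [552.7, 218.4, 75.7]
tcp_rot: [0.043, 0.999, 0.0, 0.0]
wrist_force: [-6.5, -1.5, 15.2]
gripper_width: 0.503
grasp_force: 64.3
```

>>> servo_tool(rows=[[0,0,1.5,0],[0,0,1.5,0],[0,0,0,0]])

```text
time_s: 9.2
ee_pos: [551.5, 218.5, 72.6]
tcp_rot: [0.042, 0.999, 0.0, -0.001]
wrist_force: [-9.6, -1.0, 16.8]
gripper_width: 0.503
grasp_force: 65.7
```

>>> servo_tool(rows=[[0,0,1.5,0],[0,0,1.5,0],[0,0,1.5,0],[0,0,0,0]])

```text
time_s: 9.6
ee_pos: [550.1, 218.6, 67.5]
tcp_rot: [0.042, 0.999, 0.001, -0.002]
wrist_force: [-12.5, 0.7, 16.2]
gripper_width: 0.502
grasp_force: 67.8
```

>>> servo_tool(rows=[[0,0,1.5,0],[0,0,1.5,0],[0,0,1.5,0],[0,0,0,0]])

```text
time_s: 10.0
ee_pos: [549.3, 218.6, 62.8]
tcp_rot: [0.042, 0.999, 0.001, -0.003]
wrist_force: [-14.8, 0.1, 16.5]
gripper_width: 0.502
grasp_force: 70.6
```

```bash
python3 -c "
from snap import *
snap('piv1',(140,40,380,220))"
```

```text
10.0 [549.3 218.6  62.8] [ 4.220e-02  9.991e-01  5.000e-04 -2.600e-03] [-14.8   0.1  16.5] j [ 0.38  0.42 -0.3   0.86  0.    0.46] scale 3.3333333333333335
```

View pics/piv1.png

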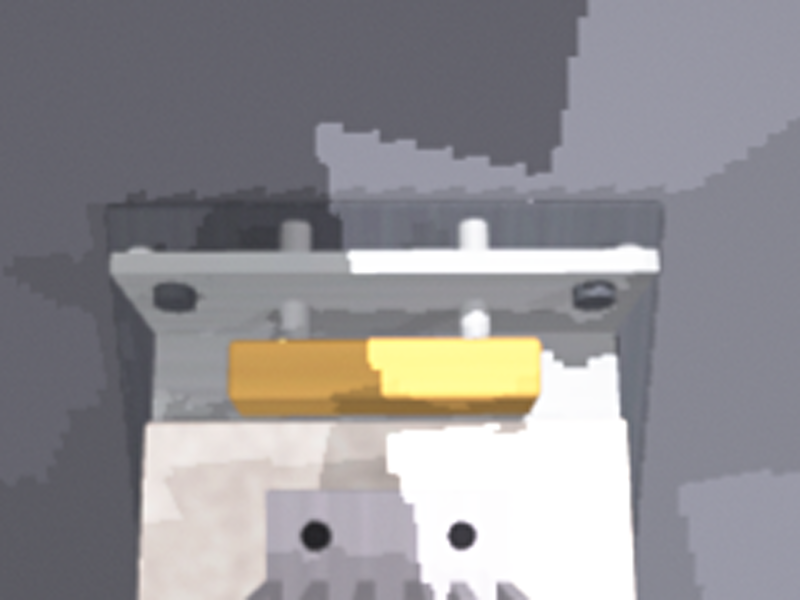

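>>> servo_tool(rows=[[0,-0.5,1.5,-0.005],[0,0,1.5,0],[0,0,0,0]])

```text
time_s: 10.35
ee_pos: [549.0, 218.5, 59.6]
tcp_rot: [0.04, 0.999, 0.001, -0.003]
wrist_force: [-14.8, 0.7, 15.7]
gripper_width: 0.505
grasp_force: 72.3
```

>>> servo_tool(rows=[[0,0,1.2,0],[0,0,1.2,0],[0,0,0,0]])

```text
time_s: 10.65
ee_pos: [548.9, 218.5, 57.2]
tcp_rot: [0.04, 0.999, 0.001, -0.003]
wrist_force: [-14.0, 0.7, 14.5]
gripper_width: 0.503
grasp_force: 73.9
```

>>> servo_tool(rows=[[0,0,1,0],[0,0,1,0],[0,0,0,0]])

```text
time_s: 10.95
ee_pos: [548.9, 218.5, 55.3]
tcp_rot: [0.04, 0.999, 0.001, -0.003]
wrist_force: [-15.6, 0.9, 15.0]
gripper_width: 0.506
grasp_force: 75.5
```

>>> servo_tool(rows=[[0,0,1,0],[0,0,0,0]])

```text
time_s: 11.15
ee_pos: [548.9, 218.5, 54.3]
tcp_rot: [0.04, 0.999, 0.001, -0.003]
wrist_force: [-16.1, 2.1, 15.9]
gripper_width: 0.5
grasp_force: 76.3
```

The force ratio shows pivoting with a friction coefficient of about 0.3. I'll loosen the fingers slightly, keeping them as guides, so it settles flat. They also come up a little for clearance.

>>> servo_tool(claw=0.57, rows=[[3,0,-3,0],[0,0,-3,0],[0,0,0,0],[0,0,0,0],[0,0,0,0]])

```text
time_s: 11.65
ee_pos: [549.8, 217.7, 59.2]
tcp_rot: [0.04, 0.999, -0.0, 0.0]
wrist_force: [1.0, -0.2, -0.7]
gripper_width: 0.572
grasp_force: 0.0
```

```bash
python3 -c "
from snap import *
snap('flat1',(140,40,380,220))"
```

```text
11.65 [549.8 217.7  59.2] [ 0.0403  0.9992 -0.      0.    ] [ 1.  -0.2 -0.7] j [ 0.38  0.42 -0.31  0.84 -0.    0.46] scale 3.3333333333333335
```

View pics/flat1.png

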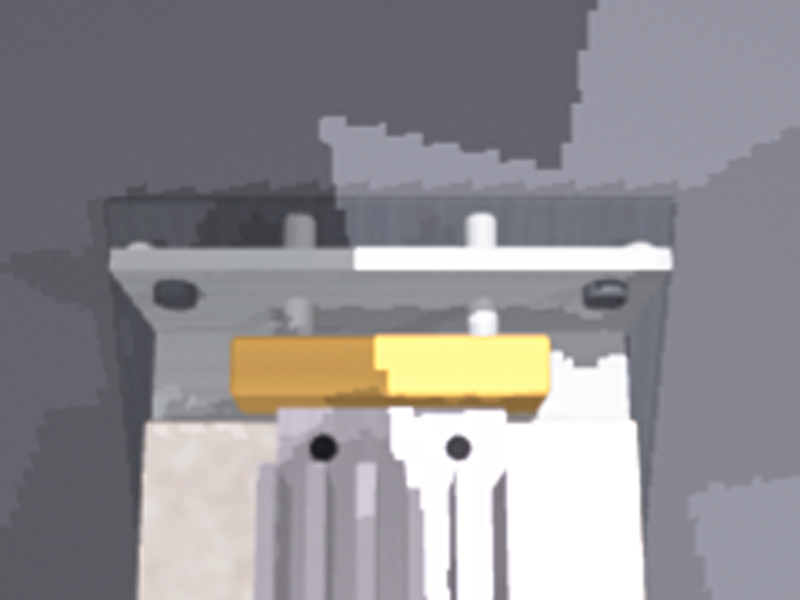

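The sink is flat on the bed with its tongue at the bar, at crop row 408. It is centred (391.5 against the bar's 391) and square. I'll re-grip and push down the slope.

>>> servo_tool(claw=0, rows=[[0,0,0,0],[0,0,0,0],[0,0,0,0],[0,0,0,0]])

```text
time_s: 12.1
ee_pos: [550.0, 217.8, 59.5]
tcp_rot: [0.04, 0.999, 0.0, 0.0]
wrist_force: [1.6, -0.7, 3.2]
gripper_width: 0.504
grasp_force: 61.2
```

>>> servo_tool(rows=[[1.76,0,0.94,0],[1.76,0,0.94,0],[1.76,0,0.94,0],[0,0,0,0]])

```text
time_s: 12.5
ee_pos: [544.9, 218.3, 56.8]
tcp_rot: [0.04, 0.999, -0.0, 0.001]
wrist_force: [2.5, -0.3, 4.8]
gripper_width: 0.502
grasp_force: 61.6
```

>>> servo_tool(rows=[[1.32,0,0.7,0],[1.32,0,0.7,0],[0,0,0,0],[0,0,0,0]])

```text
time_s: 12.9
ee_pos: [543.0, 218.5, 55.9]
tcp_rot: [0.04, 0.999, -0.0, 0.001]
wrist_force: [3.5, -2.0, 6.1]
gripper_width: 0.499
grasp_force: 61.8
```

>>> servo_tool(rows=[[0.9,0,0.47,0],[0.9,0,0.47,0],[0,0,0,0],[0,0,0,0]])

```text
time_s: 13.3
ee_pos: [543.0, 218.5, 55.9]
tcp_rot: [0.04, 0.999, -0.0, 0.003]
wrist_force: [5.9, -4.2, 9.1]
gripper_width: 0.504
grasp_force: 62.2
```

>>> servo_tool(rows=[[0.9,0,0.47,0],[0.9,0,0.47,0],[0,0,0,0],[0,0,0,0]])

```text
time_s: 13.7
ee_pos: [542.9, 218.5, 56.0]
tcp_rot: [0.041, 0.999, -0.0, 0.005]
wrist_force: [8.0, -5.5, 13.2]
gripper_width: 0.503
grasp_force: 62.6
```

```bash
cat > bar.py <<'E'
from snap import *
D=np.array([509.9,222.0,26.6]); B=R.from_euler("ZY",[-0.0832,-np.radians(28)]).as_matrix()
def bedhit(uv,c,z):
    n=cv2.undistortPoints(np.asarray(uv,float).reshape(-1,1,2),c["mtx"],np.asarray(c["dist"]))[:,0]
    d=np.c_[n,np.ones(len(n))]@(R.from_quat(c["rotation"]).as_matrix()@F).T@B
    o=(c["eye"]-D)@B
    return o+d*((z-o[2])/d[:,2])[:,None]
def bar(name):
    st,c,im=pickle.load(open(f"pics/{name}.pkl","rb"))
    h=cv2.cvtColor(im,cv2.COLOR_RGB2HSV); m=(h[...,0]>12)&(h[...,0]<30)&(h[...,1]>120); m[200:]=0
    us=np.where(m.sum(0)>4)[0]; us=us[3:-3]
    back=np.c_[us,[np.where(m[:,u])[0].min()-.5 for u in us]]
    X=bedhit(back,c,17); k=np.polyfit(X[:,1],X[:,0],1)
    print(name,"bar back x %.1f"%np.median(X[:,0]),"(out: -12)","tilt deg %.2f"%np.degrees(np.arctan(k[0])),"y mid %.1f"%((X[0,1]+X[-1,1])/2),"span %.0f"%abs(X[0,1]-X[-1,1]))
E
python3 -c "
from bar import *
snap('home1')
for n in ('stand2','held1','flat1','home1'): bar(n)"
```

```text
13.7 [542.9 218.5  56. ] [ 4.060e-02  9.992e-01 -2.000e-04  4.600e-03] [ 8.  -5.5 13.2] j [ 0.39  0.41 -0.34  0.82 -0.    0.47] scale 1.5625
stand2 bar back x -11.3 (out: -12) tilt deg 8.58 y mid 115.6 span 285
held1 bar back x -11.2 (out: -12) tilt deg 9.23 y mid 103.1 span 259
flat1 bar back x -11.8 (out: -12) tilt deg 13.10 y mid -1.9 span 53
home1 bar back x -19.6 (out: -12) tilt deg 0.88 y mid -0.6 span 55
```

The bar travelled about 7.8 mm in the picture. At the end the TCP stayed put while the force rose to about 13 N, so it is on the hard stop and tongue-end home is done. Next I'll retreat up the slope, lift, and carry the sink to a clear bench spot near (620,20) with a quarter turn.

>>> servo_tool(rows=[[-3,0,-1.6,0],[-6,0,-3.2,0],[-10,0,-6,0],[0,0,-30,0],[0,0,-40,0],[0,0,-30,0],[-15,-38.1,0,0],[-15,-38.1,0,0],[-15,-38.1,0,0],[-15,-38.1,0,0],[-15,-38.1,0,0]])

```text
time_s: 14.85
ee_pos: [615.9, 19.9, 163.1]
tcp_rot: [0.04, 0.999, 0.0, -0.001]
wrist_force: [-0.4, 0.7, -2.1]
gripper_width: 0.501
grasp_force: 61.7
```

>>> servo_tool(rows=[[0,0,0,-0.1428],[0,0,0,-0.1428],[0,0,0,-0.1428],[0,0,10,-0.1428],[0,0,20,-0.1428],[0,0,20,-0.1428],[0,0,20,-0.1428],[0,0,20,-0.1428],[0,0,15,-0.1428],[0,0,10,-0.1428],[0,0,0,-0.1428],[0,0,0,0]])

```text
time_s: 16.05
ee_pos: [615.2, 21.4, 47.5]
tcp_rot: [-0.678, 0.735, 0.001, -0.001]
wrist_force: [-0.1, 0.0, -1.7]
gripper_width: 0.504
grasp_force: 62.0
```

>>> servo_tool(rows=[[0,0,5,0],[0,0,5,0],[0,0,3,0],[0,0,3,0],[0,0,2,0],[0,0,0,0]])

```text
time_s: 16.65
ee_pos: [616.5, 22.0, 32.6]
tcp_rot: [-0.678, 0.735, 0.0, 0.001]
wrist_force: [-4.6, 2.4, 11.3]
gripper_width: 0.503
grasp_force: 63.6
```

>>> servo_tool(rows=[[0,0,2,0],[0,0,2,0],[0,0,2,0],[0,0,2,0],[0,0,0,0]])

```text
time_s: 17.15
ee_pos: [619.9, 24.0, 26.7]
tcp_rot: [-0.678, 0.735, -0.001, 0.004]
wrist_force: [-0.9, 7.6, 16.5]
gripper_width: 0.504
grasp_force: 64.7
```

>>> servo_tool(rows=[[0,0,2,0],[0,0,2,0],[0,0,2,0],[0,0,2,0],[0,0,0,0]])

```text
time_s: 17.65
ee_pos: [621.4, 23.7, 19.0]
tcp_rot: [-0.678, 0.735, -0.002, 0.005]
wrist_force: [1.3, 7.1, 14.5]
gripper_width: 0.503
grasp_force: 65.5
```

>>> servo_tool(rows=[[0,0,2,0],[0,0,2,0],[0,0,1,0],[0,0,0,0]])

```text
time_s: 18.05
ee_pos: [620.9, 23.3, 13.5]
tcp_rot: [-0.678, 0.735, -0.002, 0.004]
wrist_force: [1.9, 5.8, 12.8]
gripper_width: 0.504
grasp_force: 65.9
```

>>> servo_tool(rows=[[0,0,2,0],[0,0,1,0],[0,0,0,0]])

```text
time_s: 18.35
ee_pos: [620.8, 23.1, 10.3]
tcp_rot: [-0.678, 0.735, -0.002, 0.004]
wrist_force: [2.1, 6.4, 10.5]
gripper_width: 0.507
grasp_force: 66.3
```

>>> servo_tool(claw=1, rows=[[0,0,0,0],[0,0,0,0],[0,0,0,0],[0,0,0,0],[0,0,-30,0],[0,0,-30,0],[0,0,0,0.1496],[0,0,0,0.1496],[0,0,0,0.1496],[0,0,0,0.1496],[0,0,0,0.1496],[0,0,0,0.1496]])

```text
time_s: 19.55
ee_pos: [616.2, 21.2, 66.6]
tcp_rot: [-0.289, 0.957, 0.0, -0.0]
wrist_force: [-0.4, 0.4, 0.4]
gripper_width: 0.999
grasp_force: 0.0
```

>>> servo_tool(rows=[[0,0,0,0.1496],[0,0,0,0.1496],[0,0,0,0.1496],[0,0,0,0.1496],[0,0,0,0.1496],[0,0,0,0.1496],[0,0,0,0.1496],[0,0,0,0.1496],[0,0,0,0.1496],[0,0,0,0.1496],[0,0,0,0.1496]])

```text
time_s: 20.65
ee_pos: [616.1, 21.1, 66.6]
tcp_rot: [0.505, 0.863, -0.0, -0.0]
wrist_force: [-0.1, -0.1, 0.0]
gripper_width: 1.001
grasp_force: 0.0
```

>>> servo_tool(rows=[[-15,0,0,0.1496],[0,0,0,0.1496],[0,0,0,0.1496],[0,0,0,0.1496],[0,0,0,0],[0,0,0,0]])

```text
time_s: 21.25
ee_pos: [623.7, 8.2, 66.8]
tcp_rot: [0.734, 0.679, -0.0, -0.0]
wrist_force: [-0.5, 0.1, -0.7]
gripper_width: 0.997
grasp_force: 0.0
```

```bash
python3 -c "
from snap import *
snap('bench1',(150,90,410,285))"
```

```text
21.25 [623.7   8.2  66.8] [ 7.339e-01  6.793e-01 -2.000e-04 -2.000e-04] [-0.5  0.1 -0.7] j [ 0.01  0.47 -0.22  0.89  0.    1.66] scale 3.076923076923077
```

View pics/bench1.png

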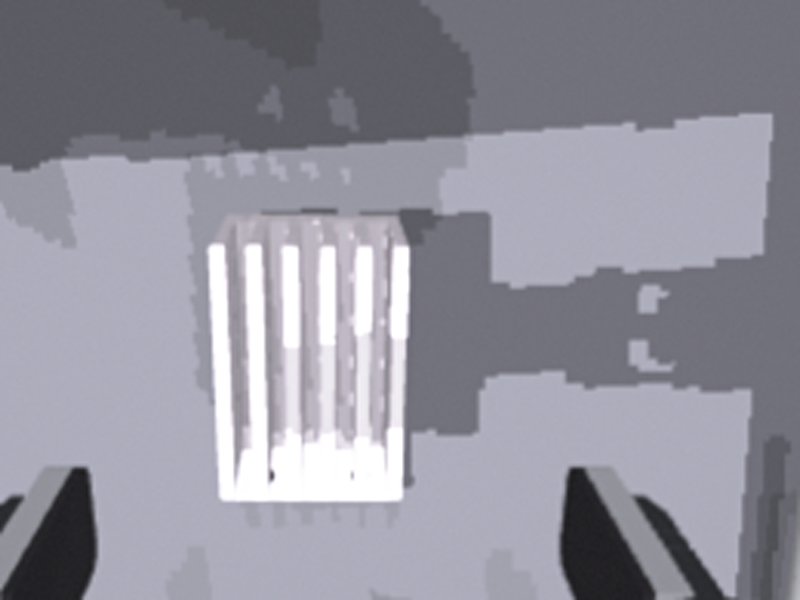

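The sink is flat on the bench with the finned end towards tool +x (top edge at row 246, tongue edge at row 500). I'll compute the re-grip offsets.

```bash
sed -e 's/sink1/bench1/' -e 's/^P=.*/P=np.array([[40,22,8],[40,-22,8],[-40,22,33],[-40,-22,33],[-40,22,8],[-40,-22,8]],float)/' -e 's/^uv=.*/uv=np.array([[404,500],[219,500],[410,245],[209,245],[400,213],[228,217]])*260\/800+[150,90]/' -e 's/556,-228/622,7/g' -e 's/2\.39/-1.65/g' sink.py > sinkb.py; python3 sinkb.py
```

```text
[619.575   7.424   4.359  -1.653] -94.6995912922448 [-3.93  0.24  4.59 -0.01  0.58 -0.59 -0.1  -0.91  0.62  1.48 -1.74 -0.11
  1.45]
[619.37950631   6.0276326   -1.6527337 ] -94.69466552387742
tool to sink centre in tool axes [-2.4713901  -4.10816383 66.77587095]
toolx 85.5767993983707 turn 3.146330610286693
```

```bash
sed -i 's/\[\[40,22,8\],\[40,-22,8\]/[[24,22,33],[24,-22,33]/' sinkb.py; python3 sinkb.py
```

```text
[619.745   6.923   3.178  -1.647] -94.39452185386786 [-0.49 -0.45  0.92 -0.46  0.38 -0.49  0.17 -0.48  0.46  1.61 -1.52  0.32
  1.06]
[619.59606758   5.84553252  -1.64749815] -94.39469050386877
tool to sink centre in tool axes [-2.63624602 -3.87820353 66.77575407]
toolx 85.5767993983707 turn 3.141095058513806
```

>>> servo_tool(rows=[[-2.6,-3.9,0,0],[0,0,25,0],[0,0,25,0],[0,0,9.3,0],[0,0,0,0],[0,0,0,0]])

```text
time_s: 21.9
ee_pos: [620.2, 6.0, 8.4]
tcp_rot: [0.735, 0.678, 0.0, 0.0]
wrist_force: [0.2, 0.7, 0.2]
gripper_width: 0.997
grasp_force: 0.0
```

>>> servo_tool(claw=0, rows=[[0,0,0,0],[0,0,0,0],[0,0,0,0],[0,0,0,0],[0,0,0,0],[0,0,0,0],[0,0,0,0]])

```text
time_s: 22.6
ee_pos: [620.7, 6.0, 8.8]
tcp_rot: [0.735, 0.678, 0.001, 0.001]
wrist_force: [-0.7, 0.1, 6.5]
gripper_width: 0.499
grasp_force: 62.8
```

>>> servo_tool(rows=[[0,0,-20,0],[0,0,-40,-0.1425],[0,0,-40,-0.1425],[0,0,-30,-0.1425],[0,0,-10,-0.1425],[0,0,0,-0.1425],[0,0,0,-0.1425],[0,0,0,-0.1425],[0,0,0,-0.1425],[0,0,0,-0.1425],[0,0,0,-0.1425],[0,0,0,-0.142]])

```text
time_s: 23.8
ee_pos: [619.3, 6.0, 147.2]
tcp_rot: [0.039, 0.999, -0.0, -0.001]
wrist_force: [-0.6, 0.1, -3.0]
gripper_width: 0.504
grasp_force: 61.9
```

>>> servo_tool(rows=[[8,21,0,0],[16,40,0,0],[17,42,0,0],[17,42,0,0],[17,41,0,0],[9,20,0,0],[0,0,0,0],[0,0,0,0],[0,0,0,0]])

```text
time_s: 24.7
ee_pos: [553.6, 217.5, 147.5]
tcp_rot: [0.043, 0.999, -0.0, -0.0]
wrist_force: [-0.4, 0.0, -2.4]
gripper_width: 0.5
grasp_force: 61.9
```

```bash
cat > where.py <<'E'
from bar import *
s=[read_state()]; 
p=s[0]["ee_pos"]; h=np.array([np.cos(.0832),-np.sin(.0832)]); d=p[:2]-D[:2]
q=s[0]["tcp_rot"]; print(s[0]["time_s"],p.round(1),"along %.1f lat %.2f"%(d@h,d@[-h[1],h[0]]),"toolx %.2f"%(np.degrees(2*np.arctan2(q[1],q[0]))),"f",s[0]["wrist_force"].round(1),"to (552.3,217.8) tool axes",(R.from_quat(q).as_matrix().T@(np.array([552.3,217.8,p[2]])-p)).round(1))
E
python3 where.py
```

```text
24.7 [553.6 217.5 147.5] along 43.9 lat -0.90 toolx 175.12 f [-0.4  0.  -2.4] to (552.3,217.8) tool axes [1.3 0.2 0. ]
```

>>> servo_tool(rows=[[1,0.2,30,-0.003],[0,0,28,0],[0,0,6,0],[0,0,2,0],[0,0,2,0],[0,0,0,0]])

```text
time_s: 25.3
ee_pos: [553.6, 218.7, 80.9]
tcp_rot: [0.041, 0.999, 0.0, 0.001]
wrist_force: [0.6, 0.1, -1.8]
gripper_width: 0.497
grasp_force: 61.8
```

>>> servo_tool(rows=[[0,0,1.5,0],[0,0,1.5,0],[0,0,1.5,0],[0,0,1.5,0],[0,0,0,0]])

```text
time_s: 25.8
ee_pos: [552.5, 219.1, 76.4]
tcp_rot: [0.041, 0.999, 0.001, 0.001]
wrist_force: [-8.4, -1.3, 14.9]
gripper_width: 0.505
grasp_force: 64.9
```

>>> servo_tool(rows=[[0,0,1.5,0],[0,0,1.5,0],[0,0,1.5,0],[0,0,1.5,0],[0,0,0,0]])

```text
time_s: 26.3
ee_pos: [550.2, 219.1, 69.6]
tcp_rot: [0.04, 0.999, 0.001, -0.001]
wrist_force: [-12.3, -0.9, 16.2]
gripper_width: 0.5
grasp_force: 67.6
```

>>> servo_tool(rows=[[0,-0.6,1.5,0],[0,-0.5,1.5,0],[0,0,1.5,0],[0,0,1.5,0],[0,0,0,0]])

```text
time_s: 26.8
ee_pos: [549.2, 219.1, 63.3]
tcp_rot: [0.04, 0.999, 0.002, -0.002]
wrist_force: [-15.7, 4.3, 15.2]
gripper_width: 0.505
grasp_force: 71.0
```

>>> servo_tool(rows=[[0,0,1.5,0],[0,0,1.5,0],[0,0,1.5,0],[0,0,1.0,0],[0,0,0,0]])

```text
time_s: 27.3
ee_pos: [548.8, 219.2, 57.8]
tcp_rot: [0.04, 0.999, 0.002, -0.003]
wrist_force: [-16.4, 3.7, 15.9]
gripper_width: 0.501
grasp_force: 75.1
```

```bash
python3 where.py
```

```text
27.3 [548.8 219.2  57.8] along 39.0 lat 0.40 toolx 175.45 f [-16.4   3.7  15.9] to (552.3,217.8) tool axes [-3.5 -1.1 -0. ]
```

>>> servo_tool(rows=[[0,0,1.2,0],[0,0,1.2,0],[0,0,1,0],[0,0,0,0]])

```text
time_s: 27.7
ee_pos: [548.9, 219.2, 54.9]
tcp_rot: [0.04, 0.999, 0.002, -0.003]
wrist_force: [-17.4, 2.8, 19.9]
gripper_width: 0.504
grasp_force: 78.0
```

>>> servo_tool(claw=0.57, rows=[[3,0,-3,0],[0,0,-3,0],[0,0,0,0],[0,0,0,0],[0,0,0,0]])

```text
time_s: 28.2
ee_pos: [549.7, 217.7, 58.7]
tcp_rot: [0.041, 0.999, -0.0, 0.0]
wrist_force: [-0.2, -0.7, 0.0]
gripper_width: 0.57
grasp_force: 0.0
```

```bash
python3 where.py; python3 - <<'E'
from bar import *
snap('flat2')
bar('flat1');bar('flat2')
# compare gray column profile at sink edges: rows near fin end / tongue
for n in('flat1','flat2'):
    st,c,im=pickle.load(open(f"pics/{n}.pkl","rb")); g=cv2.cvtColor(im,cv2.COLOR_RGB2GRAY)
    print(n); 
    for v in (140,150,158,164,168,172,178,185,195): print(v,g[v,180:335:3].tolist())
E
```

```text
28.2 [549.7 217.7  58.7] along 40.0 lat -1.02 toolx 175.33 f [-0.2 -0.7  0. ] to (552.3,217.8) tool axes [-2.6  0.4  0. ]
28.2 [549.7 217.7  58.7] [ 4.080e-02  9.992e-01 -0.000e+00  1.000e-04] [-0.2 -0.7  0. ] j [ 0.38  0.42 -0.31  0.84 -0.    0.46] scale 1.5625
flat1 bar back x -11.8 (out: -12) tilt deg 13.10 y mid -1.9 span 53
flat2 bar back x -11.4 (out: -12) tilt deg 3.75 y mid -0.5 span 55
flat1
140 [78, 79, 103, 148, 150, 150, 150, 149, 151, 151, 146, 145, 145, 145, 130, 128, 131, 144, 128, 129, 129, 130, 128, 129, 150, 186, 186, 186, 186, 185, 186, 192, 192, 189, 228, 244, 218, 190, 191, 190, 191, 180, 145, 146, 146, 145, 146, 147, 146, 124, 117, 115]
150 [79, 77, 126, 151, 151, 150, 150, 150, 150, 151, 153, 159, 159, 159, 158, 159, 158, 158, 158, 158, 159, 158, 159, 159, 198, 232, 241, 240, 240, 240, 241, 241, 240, 241, 241, 240, 241, 241, 241, 240, 241, 239, 251, 251, 219, 214, 215, 250, 249, 238, 114, 115]
158 [76, 77, 156, 166, 165, 147, 155, 149, 151, 150, 154, 160, 160, 161, 160, 160, 160, 160, 160, 154, 145, 129, 126, 128, 126, 153, 198, 192, 207, 207, 204, 207, 207, 18
[... 3348 characters left out ...]
2, 171, 172, 125, 147, 149, 202, 203, 149, 205, 249, 255, 255, 254, 255, 131, 255, 255, 254, 212, 127, 255, 254, 255, 255, 255, 255, 255, 255, 255, 255, 255, 255, 255, 111]
185 [76, 211, 211, 206, 207, 209, 209, 209, 213, 213, 205, 207, 217, 171, 169, 124, 136, 144, 171, 172, 125, 149, 150, 204, 204, 150, 149, 146, 255, 255, 254, 255, 134, 255, 255, 254, 213, 125, 255, 254, 255, 255, 255, 255, 255, 255, 255, 255, 255, 255, 255, 106]
195 [80, 219, 217, 212, 209, 210, 214, 217, 215, 211, 208, 209, 214, 170, 170, 124, 137, 146, 173, 172, 126, 150, 152, 194, 177, 150, 151, 149, 172, 240, 254, 254, 134, 255, 255, 254, 164, 121, 253, 255, 255, 255, 255, 255, 255, 255, 255, 255, 255, 255, 255, 109]
```

The finned end is down at the bar. The fins run straight at constant columns (219–297) up to the bar, so the sink is square, and it's within about 1 mm of centre. I'll shift the fingers 12 mm down the slope and +0.9 mm in y, re-grip and push.

>>> servo_tool(rows=[[3,0.9,1.6,0],[4,0,2.1,0],[3.6,0,1.9,0],[0,0,0,0],[0,0,0,0]])

```text
time_s: 28.75
ee_pos: [538.7, 219.5, 53.2]
tcp_rot: [0.041, 0.999, -0.0, -0.0]
wrist_force: [0.4, 0.0, 0.2]
gripper_width: 0.565
grasp_force: 0.0
```

>>> servo_tool(claw=0, rows=[[0,0,0,0],[0,0,0,0],[0,0,0,0],[0,0,0,0],[0,0,0,0]])

```text
time_s: 29.25
ee_pos: [539.3, 219.7, 53.7]
tcp_rot: [0.041, 0.999, 0.0, 0.0]
wrist_force: [-1.4, -0.4, 5.5]
gripper_width: 0.502
grasp_force: 61.4
```

```bash
python3 where.py
```

```text
29.25 [539.3 219.7  53.7] along 29.5 lat 0.10 toolx 175.34 f [-1.4 -0.4  5.5] to (552.3,217.8) tool axes [-13.1  -0.8   0. ]
```

>>> servo_tool(rows=[[1.76,0,0.94,0],[1.76,0,0.94,0],[1.76,0,0.94,0],[0,0,0,0]])

```text
time_s: 29.65
ee_pos: [535.7, 220.1, 51.8]
tcp_rot: [0.041, 0.999, 0.0, 0.002]
wrist_force: [1.2, -0.6, 8.4]
gripper_width: 0.504
grasp_force: 61.8
```

>>> servo_tool(rows=[[1.32,0,0.7,0],[1.32,0,0.7,0],[0,0,0,0],[0,0,0,0]])

```text
time_s: 30.05
ee_pos: [533.7, 220.4, 50.7]
tcp_rot: [0.041, 0.999, 0.0, 0.002]
wrist_force: [1.7, -1.6, 8.9]
gripper_width: 0.499
grasp_force: 62.1
```

>>> servo_tool(rows=[[0.9,0,0.47,0],[0.9,0,0.47,0],[0,0,0,0],[0,0,0,0]])

```text
time_s: 30.45
ee_pos: [532.3, 220.5, 50.0]
tcp_rot: [0.041, 0.999, 0.0, 0.003]
wrist_force: [2.9, -1.7, 9.2]
gripper_width: 0.505
grasp_force: 62.1
```

>>> servo_tool(rows=[[0.9,0,0.47,0],[0.9,0,0.47,0],[0,0,0,0],[0,0,0,0]])

```text
time_s: 30.85
ee_pos: [532.2, 220.5, 50.0]
tcp_rot: [0.041, 0.999, 0.0, 0.004]
wrist_force: [6.0, -3.9, 13.3]
gripper_width: 0.507
grasp_force: 62.5
```

>>> servo_tool(rows=[[0.9,0,0.47,0],[0.9,0,0.47,0],[0,0,0,0],[0,0,0,0]])

```text
time_s: 31.25
ee_pos: [532.1, 220.6, 50.0]
tcp_rot: [0.041, 0.999, 0.0, 0.006]
wrist_force: [8.2, -5.3, 16.6]
gripper_width: 0.505
grasp_force: 62.9
```

>>> servo_tool(rows=[[0.9,0,0.47,0],[0.9,0,0.47,0],[0,0,0,0],[0,0,0,0]])

```text
time_s: 31.65
ee_pos: [532.0, 220.6, 50.1]
tcp_rot: [0.041, 0.999, -0.0, 0.008]
wrist_force: [9.9, -7.2, 20.8]
gripper_width: 0.502
grasp_force: 63.3
```

```bash
python3 where.py;  python3 -c "
from bar import *
snap('home2')
for n in ('flat2','home1','home2'): bar(n)"
```

```text
31.65 [532.  220.6  50.1] along 22.1 lat 0.49 toolx 175.26 f [ 9.9 -7.2 20.8] to (552.3,217.8) tool axes [-20.5  -1.2   0.3]
31.65 [532.  220.6  50.1] [ 4.130e-02  9.991e-01 -1.000e-04  7.700e-03] [ 9.9 -7.2 20.8] j [ 0.4   0.39 -0.37  0.79 -0.01  0.48] scale 1.5625
flat2 bar back x -11.4 (out: -12) tilt deg 3.75 y mid -0.5 span 55
home1 bar back x -19.6 (out: -12) tilt deg 0.88 y mid -0.6 span 55
home2 bar back x -19.9 (out: -12) tilt deg -1.24 y mid -5.1 span 46
```

The bar is fully home again (back face at -19.9, force rising with no motion). I'll ease back with the spring until the bar is nearly out, then let go.

>>> servo_tool(rows=[[-1.8,0,-0.94,0],[-1.8,0,-0.94,0],[-1.8,0,-0.94,0],[-1.8,0,-0.94,0],[-1.76,0,-0.94,0],[-1.76,0,-0.94,0],[-1.76,0,-0.94,0],[-1.0,0,-0.53,0],[0,0,0,0],[0,0,0,0]])

```text
time_s: 32.7
ee_pos: [536.3, 219.9, 52.1]
tcp_rot: [0.04, 0.999, 0.0, -0.001]
wrist_force: [-4.3, 1.7, 4.9]
gripper_width: 0.501
grasp_force: 61.6
```

```bash
python3 where.py
```

```text
32.7 [536.3 219.9  52.1] along 26.5 lat 0.12 toolx 175.37 f [-4.3  1.7  4.9] to (552.3,217.8) tool axes [-16.1  -0.8  -0. ]
```

>>> servo_tool(rows=[[-1.2,0,-0.64,0],[-1.2,0,-0.64,0],[0,0,0,0],[0,0,0,0]])

```text
time_s: 33.1
ee_pos: [538.1, 219.5, 53.1]
tcp_rot: [0.04, 0.999, -0.0, -0.001]
wrist_force: [-5.1, 1.1, 5.0]
gripper_width: 0.505
grasp_force: 61.5
```

>>> servo_tool(claw=0.57, rows=[[0,0,0,0],[0,0,0,0],[0,0,0,0],[0,0,0,0],[0,0,0,0]])

```text
time_s: 33.6
ee_pos: [539.8, 219.4, 53.6]
tcp_rot: [0.041, 0.999, -0.0, 0.0]
wrist_force: [0.3, 0.1, -0.4]
gripper_width: 0.565
grasp_force: 0.0
```

```bash
python3 where.py
```

```text
33.6 [539.8 219.4  53.6] along 30.0 lat -0.15 toolx 175.33 f [ 0.3  0.1 -0.4] to (552.3,217.8) tool axes [-12.6  -0.5   0. ]
```

>>> servo_tool(claw=1, rows=[[0,0,0,0],[0,0,0,0],[0,0,0,0],[0,0,0,0],[0,0,-20,0],[0,0,-40,0],[0,0,-40,0],[0,0,-12,0],[0,0,0,0],[0,0,0,0],[0,0,0,0]])

```text
time_s: 34.7
ee_pos: [538.5, 218.9, 163.7]
tcp_rot: [0.041, 0.999, -0.001, -0.001]
wrist_force: [0.0, -0.6, -0.5]
gripper_width: 1.004
grasp_force: 0.0
```

```bash
python3 - <<'E'
from bar import *
st,c=snap('final')
bar('final')
im=pickle.load(open("pics/final.pkl","rb"))[2]; g=cv2.GaussianBlur(im,(0,0),.6).astype(float)
from scipy.ndimage import map_coordinates
# score candidate sink poses (centre s, lateral y, yaw) on bed, finned end down, by edge contrast along fin-top and tongue edges
S=[([-40,y,33],[24,y,33]) for y in(-22,-14,-5.2,5.2,14,22)][0::5]+[([-40,-22,33],[-40,22,33]),([40,-22,8],[40,22,8]),([-40,-22,33],[24,-22,33]),([-40,22,33],[24,22,33]),([24,22,8],[40,22,8]),([24,-22,8],[40,-22,8])]
G=np.abs(cv2.Sobel(g,cv2.CV_64F,1,0)).sum(2)+np.abs(cv2.Sobel(g,cv2.CV_64F,0,1)).sum(2); G=np.minimum(G,250)
def score(p):
    s,y,a=p; r=R.from_euler("z",np.pi+a).as_matrix(); t=np.linspace(0,1,40)[:,None]
    X=np.vstack([np.array(u)+(np.array(v)-np.array(u))*t for u,v in S])@r.T+[s,y,0]
    q=project(X@B.T+D,c); return map_coordinates(G,[q[:,1],q[:,0]],order=1).mean()
best=max(((score((s,y,a)),s,y,np.degrees(a)) for s in np.arange(34,56,.5) for y in np.arange(-5,5.1,.5) for a in np.radians(np.arange(-5,5.1,.5))))
print("score,s,y,yaw",best)
E
python3 where.py
```

```text
34.7 [538.5 218.9 163.7] [ 4.070e-02  9.992e-01 -7.000e-04 -1.500e-03] [ 0.  -0.6 -0.5] j [ 0.39  0.32 -0.2   1.06 -0.    0.47] scale 1.5625
final bar back x -12.1 (out: -12) tilt deg 9.13 y mid 110.6 span 273
score,s,y,yaw (np.float64(179.42033638995866), np.float64(34.0), np.float64(-3.5), np.float64(-2.0))
34.75 [538.5 219.  163.7] along 28.7 lat -0.62 toolx 175.34 f [-0.4  0.3  0. ] to (552.3,217.8) tool axes [-13.9  -0.1  -0. ]
```

```bash
python3 - <<'E'
from bar import *
def holes(name,near):
    st,c,im=pickle.load(open(f"pics/{name}.pkl","rb")); g=cv2.cvtColor(im,cv2.COLOR_RGB2GRAY).astype(float); o=[]
    for u,v in near:
        u,v=int(round(u)),int(round(v)); w=g[v-9:v+10,u-9:u+10]; k=np.clip(110-w,0,None); yy,xx=np.mgrid[-9:10,-9:10]
        o.append((u+(k*xx).sum()/k.sum(),v+(k*yy).sum()/k.sum(),k.sum(),w.min()))
    return c,np.array(o)
c,h=holes("sink1",np.array([[291,200],[383,208]])*.325+[150,90])
X=ray(h[:,:2],c,8); L=(X-[556.455,-227.172,0])@R.from_euler("z",2.30756).as_matrix(); print("sink-frame holes",L.round(1))
L[:,0]=L[:,0].mean(); L[:,1]=[(L[0,1]-L[1,1])/2,-(L[0,1]-L[1,1])/2]; L[:,2]=8
st,c,im=pickle.load(open("pics/final.pkl","rb"))
p=np.c_[40-L[:,0]*-1,-L[:,1],L[:,2]]; q=project(p@B.T+D,c); print("expected px",q.round(1))
c,f=holes("final",q); print(f.round(1))
Y=bedhit(f[:,:2],c,8); d=Y[0]-Y[1]; m=Y.mean(0)
print("bed",Y.round(1),"sep",np.hypot(*d[:2]).round(1),"exp",(2*L[0,1]).round(1),"yaw",np.degrees(np.arctan2(d[0],-d[1])).round(2),"centre s %.1f y %.1f"%(m[0]-L[0,0],m[1]))
E
```

```text
sink-frame holes [[ 32.1  13.5   8. ]
 [ 32.  -12.7   8. ]]
expected px [[243.3 221. ]
 [269.8 221.1]]
[[243.6 220.1 937.   30. ]
 [270.  220.1 289.   67. ]]
bed [[ 71.2 -12.8   8. ]
 [ 71.1  13.3   8. ]] sep 26.0 exp 26.2 yaw 0.22 centre s 39.0 y 0.2
```

The finished pose checks out: centre s≈39–40 mm, so the finned end is at the bar. It is 0.2 mm off centre with 0.2° yaw, lying flat, and the robot is clear.

```bash
python3 -c "
from station import *
print(sign_off())"
```

```text
the job is handed in; nothing more can be done
None
```

I pushed the bar fully home with the tongue end and then the finned end, then handed the job in at about 35 s; the heat sink lies flat and square, about 0.2 mm off centre, finned end at the bar.

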